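# Load the measuring cradle in pocket order and clamp it

## Robot

A 6-joint arm with a two-finger parallel gripper is mounted at the origin on the work surface. World frame = base frame: x ahead of the robot, y to its left, z up, the work surface at z = 0. Lengths are in m, angles in rad, forces in N, time in s.
With the tool pointing down it reaches from about 0.25 to 0.775 m from the base axis. Payload 4 kg.
Tool frame: the origin (TCP) lies midway between the tips of the shut fingers; the grasp point (between the pads) lies 19 mm behind it; z points along the fingers, y is the line along which they close (so a half turn about z gives the same grasp; the last joint's range is limited). The gripper opens to 94 mm and grips with 3 to 60 N. Pads are 16 mm wide; open, the fingers measure 119 mm over their backs; the gripper's body (75 mm by 177 mm) begins 78 mm behind the grasp point.
Start: joints at [0.997, 0.087, 1.371, -0, 1.684, -0.103], TCP at [0.249, 0.49, 0.206] pointing down, gripper open.
Joint ranges: [-3.1, 3.1], [-0.76, 2.03], [0.27, 2.55], [-1.08, 4.22], [0.17, 2.65], [-2.57, 2.57]. Speed limits (rad/s): [2.79, 2.79, 3.14, 3.14, 3.14, 3.14].

## Interface

Orientations are given as a rotation vector (axis times angle).
In Python, from cell import ctrl, viewer, hand_in, finder gives the robot as it stands. The module is installed in compiled form; this text tells all that it offers.
- The arm moves only by the tool step_arm, never from a script. Its argument "deltas" is a list of rows, each a list of 7 numbers: the shift along the tool's x, y, z in units of 15 cm (1.0 is 15 cm), then the turn, a rotation vector about the tool's x, y, z in units of 4 degrees (1.0 is 4 degrees), then the closure, from -1 (fully open) to 1 (shut). A call has exactly 8 rows; each row shifts and turns the commanded pose from where the row before left it, along the tool's axes as they then stand; what a row does not reach is not made up. A row lasts 1/12 s, in which the tool goes at most 41.7 mm and 7.16 degrees, less where a joint would pass 70% of its speed; a pose out of reach is approached as far as the arm can. A call with a number of a shift or a turn outside -1 to 1 is refused whole. A call with a gripper value outside its range is refused whole. The fingers move at their own pace and stop on an object; "grip_force" is the grip in N (left out, the last holds). Time passes only in rows, so rows that do not move let the fingers close, or fill a call up. It gives the time, the measured TCP pose, the force, the opening and the grip force at its end, in the units of the state.
- ctrl.observe(): the state, without advancing time (a new reading comes with each control period).
- viewer.camera(name): name is "scene" or "top" or "wrist"; returns a dict with "image" (480x640x3 uint8, red, green, blue), "depth" (480x640 float32, m along the optical axis (not along the pixel's ray), 0 where there is no reading), "K" (3x3 intrinsics, pixels), "dist" ([k1, k2, p1, p2, k3] as OpenCV has them; the pictures are not rectified), "xyz" and "rotation" of the camera in the world. Camera axes: x right, y down, z forward; pixel columns grow to the right and rows downward; lengths in m; the calibration is good to about 2 mm. A picture is of the moment at which its call begins.
- hand_in(): hands the job in; it is judged then, once.
Trained networks look in the newest picture that a camera, given by its name, has taken for a name from the list of things; names that differ only in an ending like _2 or _b are one class to them, and where a whole thing is asked for, a point or a joint stands for the part that bears it (a point fixed in the world has none). Each returns a list of dicts, best first, with "conf" (0 to 1); they miss things now and then, are a little off and sometimes report something else, mostly with a low value. They report only what shows in the picture. A call takes as long as a camera call. They do not tell look-alikes from the thing itself.
- finder.look_for(camera, target): "bbox" ([left, top, width, height] in pixels, round what is visible of it).
The state is a dict: "t": time; "q": joint angles; "dq": joint speeds; "effort": joint torques, N m; "tcp_pos": TCP position; "tcp_rot": TCP orientation; "contact_force": force on the tool from outside, world axes, zero at the start; "ft_torque": the same for the moment, N m; "finger_gap": finger opening in m; "finger_force": force on a finger pad.
Only numpy, scipy, OpenCV 4.12 (cv2) and the standard library are available. Lean on these libraries where they do the work, as an engineer would, in place of code of your own. Each camera call takes 0.05 s, during which the arm holds its last target. There are 200 camera calls.

## Task

The queen already stands in the one-dot pocket of the measuring cradle; carry on in order: first stand the brown farmhouse squarely in the two-dot pocket, then stand the grey pine tree in the three-dot pocket, each set down on the pocket floor rather than dropped. Only when both are in, flip the red cam lever fully over towards the pockets' dotted side, so that the orange fence slides in and closes all the pockets. Leave the queen in her pocket and do not disturb the other things on the board.

Things in the scene. Friction and masses are not known exactly. Their poses are not given: they have to be found in the camera images.
- cradle: Aluminium base plate 150 x 310 x 6 mm fixed on the board, underside at z = 0. Its own x points from the open (fence) side to the dotted side of the pockets. Three pocket blocks stand on it in a row along its y, at y = -80, 0 and +80 mm, in any order; the cam lever is at y = +152 mm.
- fence_mid (a point): Middle of the top inner edge of the orange fence bar (10 mm thick, 250 mm long along the cradle's y, top 20 mm above the board), which slides along the cradle's x in front of the pockets' open side: at cradle x = -46 mm while the lever is at 0, at x = -23.5 mm when it is fully over.
- pocket_1_seat (a point): Centre of the floor of the blue pocket marked with one white dot on its back rim, 10 mm above the board; axes as the cradle's. Three-sided: 50 mm wide along y between side walls 8 mm thick, back wall inner face at x = +23 mm (back rim 20 mm wide), open at x = -23 mm towards the fence; all walls rise 8 mm above the floor.
- pocket_2_seat (a point): Centre of the floor of the blue pocket marked with two white dots on its back rim, 10 mm above the board; axes as the cradle's. Three-sided: 50 mm wide along y between side walls 8 mm thick, back wall inner face at x = +23 mm (back rim 20 mm wide), open at x = -23 mm towards the fence; all walls rise 8 mm above the floor.
- pocket_3_seat (a point): Centre of the floor of the blue pocket marked with three white dots on its back rim, 10 mm above the board; axes as the cradle's. Three-sided: 50 mm wide along y between side walls 8 mm thick, back wall inner face at x = +23 mm (back rim 20 mm wide), open at x = -23 mm towards the fence; all walls rise 8 mm above the floor.
- farmhouse: Brown resin farmhouse with dark gabled roof, 44 mm long along its x (ridge along x) and 38 mm wide along its y; plain vertical walls up to 30 mm, ridge at about 49 mm, chimney to 54 mm; 80 g. Origin at the centre of its underside. It fits the pocket with its length along the pocket's y (either way round).
- pine_tree: Grey plastic pine tree on a round base of 40 mm diameter, 6 mm thick; bare trunk to 17 mm, lowest tier a 32 mm diameter upright band from 18 to 26 mm height, then narrower tiers up to 80 mm; 35 g. Origin at the centre of its underside, z up.
- queen: Ebony chess queen, base 40 mm diameter, 80 mm tall, standing in the one-dot pocket. Origin at the centre of its underside.
- cam_lever (a joint): Angle of the red cam lever: 0 leans 0.6 rad from upright towards the fence side (cradle -x), 0.6 is upright, 1.2 is fully over towards the dotted side (cradle +x). It moves the fence and stays where left; takes about 1 to 3 N at the ball. Starts between 0 and 0.15.
- cam_lever_tip (a point): Centre of the 18 mm red ball at the end of the lever, 70 mm from the pivot (the stem is 12 mm thick).
- cam_pivot (a point): Centre of the lever's pivot, 32 mm above the board, axis along the cradle's y; axes as the cradle's. It lies between two dark steel cheeks, 50 mm long in x, 38 mm apart over all in y, 40 mm high above the board.
- gauge: Silver aluminium sliding measuring gauge, 150 mm long, lying flat behind the cradle; bystander.
- paint_jar: Small glass paint jar with green cap, 36 mm diameter, 45 mm tall; bystander.
- glue: White glue bottle with red cap, 34 mm diameter, 85 mm tall; bystander.
- green_tree: Green pine tree of the same shape as the grey one; bystander.
- pawn: Pale wooden pawn, 30 mm base, 51 mm tall; bystander.
- brush: Brush 170 mm long lying flat at the right; bystander.
Not all that is in view belongs to the job. Leave any blue, purple or yellow look-alike of the farmhouse alone.

How it is judged:
By the outcome, as a careful person would: the job done as asked, in the order asked, and still so for the second after the job is handed in, with the robot touching nothing.
It also fails if it takes over 64 s, if anything falls off the work surface, if the arm or the gripper's body presses on something with over 40 N, if the wrist force passes 120 N, or if a joint passes its speed limit or range.

## Working session

There is one attempt and no reset: what is moved stays moved. The work goes in short steps, Python scripts to look and compute and a tool call to move; the robot and the scene stay as the last step left them, time stands still between calls to the robot, and variables do not carry over. Pictures are saved under pics/ and viewed, at most 10 in all, crops included, and the job is handed in when it is done.

Besides the shell and the picture viewer there is one more tool, called by a JSON object that holds its "name" and its "arguments". step_arm: Moves the arm, as the interface text tells. Shifts and turns lie within -1 to 1; 1 stands for 15 cm of shift or 4 degrees of turn. Its arguments: {"type":"object","properties":{"deltas":{"type":"array"},"grip_force":{"type":"number"}},"required":["deltas"]}

```bash
mkdir -p pics; cat > h.py <<'E'
import numpy as np, cv2, pickle
from cell import ctrl, viewer, finder
def shot(n,save=None):
    c=viewer.camera(n)
    if save: cv2.imwrite('pics/'+save,cv2.cvtColor(c['image'],cv2.COLOR_RGB2BGR))
    return c
def ray(c,u,v):
    p=cv2.undistortPoints(np.array([[[u,v]]],float),np.array(c['K']),np.array(c['dist']))[0,0]
    return np.array([p[0],p[1],1.])
def at_z(c,u,v,z):
    d=np.array(c['rotation'])@ray(c,u,v); o=np.array(c['xyz']); return o+d*(z-o[2])/d[2]
def cloud(c):
    h,w=c['depth'].shape; uu,vv=np.meshgrid(np.arange(w),np.arange(h))
    p=cv2.undistortPoints(np.stack([uu,vv],-1).reshape(-1,1,2).astype(float),np.array(c['K']),np.array(c['dist'])).reshape(h,w,2)
    P=np.dstack([p,np.ones((h,w))])*c['depth'][...,None]
    return P@np.array(c['rotation']).T+np.array(c['xyz'])
E
python3 - <<'E'
from h import *
np.set_printoptions(precision=4,suppress=True)
for n in ['top','scene']:
    c=shot(n,n+'0.png'); P=cloud(c); print(n,c['xyz'],c['rotation'],c['K'][0])
    for t in ['cradle','farmhouse','pine_tree','queen','cam_lever','pocket_1_seat','pocket_2_seat','pocket_3_seat','cam_lever_tip']:
        for r in finder.look_for(n,t)[:4]:
            l,tp,w,h=r['bbox']; print(t,round(r['conf'],2),np.round(r['bbox']),P[int(tp+h/2),int(l+w/2)])
s=ctrl.observe();print(s)
E
```

```text
Traceback (most recent call last):
  File "h.py", line 16, in cloud
    return P@np.array(c['rotation']).T+np.array(c['xyz'])
           ~~~~~~~~~~~~~~~~~~~~~~~~~~~^~~~~~~~~~~~~~~~~~~
ValueError: operands could not be broadcast together with shapes (480,640) (3,)
```

```bash
sed -i "s/    c=viewer.camera(n)/    c=dict(viewer.camera(n)); c['rotation']=cv2.Rodrigues(np.array(c['rotation'],float))[0]/" h.py
python3 - <<'E'
from h import *
np.set_printoptions(precision=4,suppress=True)
for n in ['top','scene']:
    c=shot(n,n+'0.png'); P=cloud(c); print(n,c['xyz'],c['rotation'],c['K'][0])
    for t in ['cradle','farmhouse','pine_tree','queen','cam_lever','pocket_1_seat','pocket_2_seat','pocket_3_seat','cam_lever_tip']:
        for r in finder.look_for(n,t)[:4]:
            l,tp,w,h=r['bbox']; print(t,round(r['conf'],2),np.round(r['bbox']),P[int(tp+h/2),int(l+w/2)])
s=ctrl.observe();print(s)
E
```

```text
top [ 0.4404 -0.006   1.2848] [[ 0.0004 -0.994   0.1096]
 [-0.9999 -0.002  -0.0145]
 [ 0.0146 -0.1096 -0.9939]] [438.0616   0.     321.5363]
cradle 0.94 [296. 218. 116.  69.] [ 0.5419 -0.1193  0.0115]
farmhouse 0.82 [207. 289.  20.  17.] [0.4098 0.2703 0.0471]
farmhouse 0.81 [178. 271.  20.  23.] [0.457  0.3517 0.0398]
farmhouse 0.74 [146. 252.  29.  18.] [0.5158 0.4306 0.0449]
farmhouse 0.72 [185. 235.  21.  14.] [0.567  0.3346 0.0439]
pine_tree 0.72 [296. 221. 110.  63.] [ 0.5413 -0.11    0.0187]
pine_tree 0.58 [240. 251.  16.  11.] [0.5275 0.1869 0.0433]
cam_lever 0.57 [309. 250.   6.  19.] [0.5175 0.0027 0.0703]
pocket_1_seat 0.81 [321. 237.  24.  25.] [ 0.5464 -0.0533  0.059 ]
pocket_1_seat 0.33 [295. 220. 113.  64.] [ 0.5413 -0.11    0.0187]
pocket_2_seat 0.94 [345. 233.  27.  26.] [ 0.5623 -0.1311  0.0124]
pocket_2_seat 0.59 [454. 214.  20.  58.] [ 0.5709 -0.4394  0.0209]
pocket_3_seat 0.82 [376. 228.  26.  29.] [ 0.5719 -0.223   0.0066]
cam_lever_tip 0.5 [309. 253.   8.  14.] [0.5175 0.0027 0.0703]
cam_lever_tip 0.41 [376. 231.  28.  26.] [ 0.5656 -0.2252  0.0103]
scene [1.08
[... 776 characters left out ...]
.] [ 0.5694 -0.1472  0.0102]
pocket_3_seat 0.75 [214. 236.  31.  23.] [ 0.5745 -0.2208  0.0119]
pocket_3_seat 0.74 [122. 203.  29.  67.] [ 0.5803 -0.4463  0.0229]
cam_lever_tip 0.61 [328. 206.  10.  37.] [0.5213 0.0083 0.0637]
{'t': 1.05, 'q': array([ 0.9969,  0.0872,  1.3707, -0.    ,  1.6836, -0.1031]), 'dq': array([-0.0001, -0.0013,  0.0009, -0.0006, -0.0013,  0.0017]), 'effort': array([  0.0006, -34.0044, -30.2609,   0.0719,   0.0233,   0.    ]), 'tcp_pos': array([0.2495, 0.4902, 0.2055]), 'tcp_rot': array([0.7327, 3.0549, 0.0002]), 'contact_force': array([ 0.0097, -0.5287, -0.7012]), 'ft_torque': array([ 0.0172, -0.0019,  0.0571]), 'finger_force': 0.0, 'finger_gap': 0.09386168611315428}
```

View pics/top0.png

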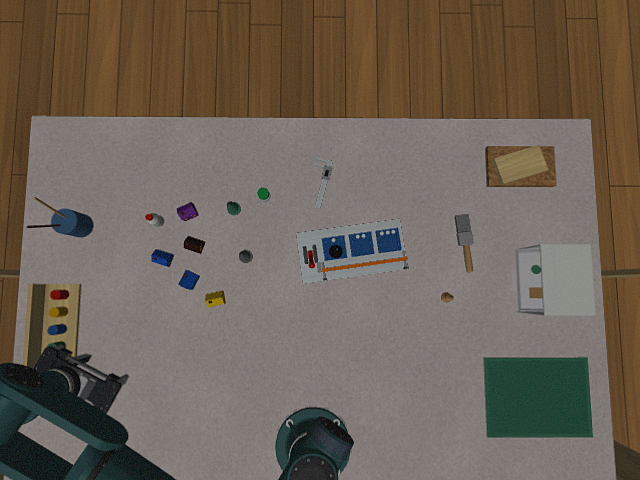

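View pics/scene0.png

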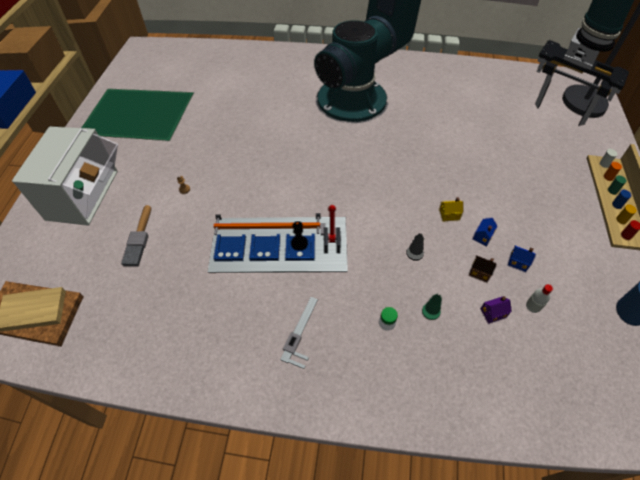

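```bash
cat >> h.py <<'E'
def toolR(): return cv2.Rodrigues(ctrl.observe()['tcp_rot'])[0]
def plan(x,y,z,yaw=None):
    """yaw: desired world angle (deg) of tool y axis, mod 180. prints total shift (units, tool axes, before turning) and turn about tool z"""
    s=ctrl.observe(); R=cv2.Rodrigues(s['tcp_rot'])[0]; d=np.array([x,y,z])-s['tcp_pos']
    cur=np.degrees(np.arctan2(R[1,1],R[0,1])); 
    out=R.T@d/0.15
    t=0
    if yaw is not None:
        t=-((yaw-cur+90)%180-90)
    print('tcp',s['tcp_pos'].round(4),'yaw_y',round(cur,2),'shift units total',out.round(4),'turn z total units',round(t/4,3),'tiltx',R[:,2].round(3),'q6',s['q'][5].round(3))
E
python3 - <<'E'
from h import *
np.set_printoptions(precision=4,suppress=True)
c=shot('top');P=cloud(c);I=c['image'].astype(int)
def comp(mask,box):
    l,t,w,h=box; m=np.zeros(mask.shape,bool); m[t:t+h,l:l+w]=mask[t:t+h,l:l+w]; return m
# farmhouse
m=comp(P[...,2]>0.015,(182,233,26,24)); q=P[m]; print('house n',m.sum(),q[:,:2].min(0),q[:,:2].max(0),q.mean(0)); 
print(cv2.minAreaRect(q[:,:2].astype(np.float32)*1000))
m=comp(P[...,2]>0.015,(236,246,20,20)); q=P[m]; print('tree',m.sum(),q.mean(0),q[:,:2].min(0),q[:,:2].max(0))
# cradle blue pockets: cols
hsv=cv2.cvtColor(c['image'],cv2.COLOR_RGB2HSV)
bl=(hsv[...,0]>100)&(hsv[...,0]<125)&(hsv[...,1]>130)&(hsv[...,2]>50)
bl=comp(bl,(318,222,90,45)); 
n,l,st,ce=cv2.connectedComponentsWithStats(bl.astype(np.uint8))
for i in range(1,n):
    if st[i,4]>60:
        ys,xs=np.where(l==i); W=np.array([at_z(c,u,v,.018)[:2]*1000 for u,v in zip(xs,ys)],np.float32); print(st[i],W.mean(0),cv2.minAreaRect(W))
# plate
pl=comp((P[...,2]>0.003)&(P[...,2]<0.2),(290,210,130,80)); ys,xs=np.where(pl);W=np.array([at_z(c,u,v,.006)[:2]*1000 for u,v in zip(xs,ys)],np.float32);print('plate',cv2.minAreaRect(W))
red=comp((I[...,0]>120)&(I[...,1]<50)&(I[...,2]<50),(300,240,20,35));ys,xs=np.where(red);print('red',P[red])
plan(.5,.335,.25,None)
E
```

```text
house n 241 [ 0.4404 -0.006 ] [0.586  0.3691] [0.5598 0.3339 0.0649]
((508.39837646484375, 178.71664428710938), (393.4900817871094, 36.993621826171875), 71.6443862915039)
tree 99 [0.5284 0.1917 0.0628] [ 0.4404 -0.006 ] [0.5462 0.2126]
[376 228  25  25 442] [ 573.7802 -218.745 ] ((576.7269287109375, -218.70223999023438), (64.47482299804688, 65.49282836914062), 8.212711334228516)
[349 232  25  25 457] [ 563.6694 -139.7255] ((565.4567260742188, -139.5726776123047), (64.84033966064453, 64.5721435546875), 8.341704368591309)
[322 235  25  26 331] [557.067  -59.6568] ((554.4918823242188, -60.826759338378906), (64.73499298095703, 64.88182067871094), 8.209524154663086)
plate ((550.6349487304688, -123.04859924316406), (232.8260040283203, 382.2545471191406), 0.16184374690055847)
red [[0.5362 0.0115 0.0439]
 [0.5365 0.003  0.0404]
 [0.5338 0.0144 0.0389]
 [0.5306 0.0143 0.0428]
 [0.4996 0.0079 0.0957]
 [0.4993 0.0051 0.1022]
 [0.4994 0.0025 0.0992]
 [0.4967 0.0079 0.0994]
 [0.4966 0.0051 0.1031]
 [0.4968 0.0025 0.0978]
 [0.494  0.0079 0.099 ]
 [0.4942 0.0052 0.0949]
 [0.4941 0.0025 0.0985]]
tcp [0.2495 0.4902 0.2055] yaw_y 63.02 shift units total [-1.9575 -0.1643 -0.2967] turn z total units 0.0 tiltx [ 0.  0. -1.] q6 -0.103
```

{"name": "step_arm", "arguments": {"deltas": [[-0.245,-0.02,-0.037,0,0,0,-1],[-0.245,-0.02,-0.037,0,0,0,-1],[-0.245,-0.02,-0.037,0,0,0,-1],[-0.245,-0.02,-0.037,0,0,0,-1],[-0.245,-0.02,-0.037,0,0,0,-1],[-0.245,-0.02,-0.037,0,0,0,-1],[-0.245,-0.02,-0.037,0,0,0,-1],[-0.245,-0.02,-0.037,0,0,0,-1]]}}

```text
t: 1.77
tcp_pos: [0.502, 0.3343, 0.2503]
tcp_rot: [0.733, 3.055, 0.001]
contact_force: [0.6, 0.9, -0.3]
finger_gap: 0.094
finger_force: 0.0
```

```bash
python3 - <<'E'
from h import *
np.set_printoptions(precision=4,suppress=True)
c=shot('wrist','w0.png');pickle.dump(c,open('w0.pkl','wb'));P=cloud(c);s=ctrl.observe();print(s['tcp_pos'],s['tcp_rot'],c['xyz'],c['rotation'],c['K'])
print('cam in tool',toolR().T@(np.array(c['xyz'])-s['tcp_pos']))
for t in ['farmhouse','pine_tree']:
  for r in finder.look_for('wrist',t)[:4]:
    l,tp,w,h=r['bbox']; print(t,round(r['conf'],2),np.round(r['bbox']),P[int(tp+h/2),int(l+w/2)])
E
```

```text
[0.508  0.3299 0.2505] [ 0.7424  3.046  -0.0023] [0.4397 0.3666 0.4287] [[ 0.453   0.8646  0.2175]
 [ 0.8915 -0.4395 -0.11  ]
 [ 0.0004  0.2437 -0.9698]] [[387.8788   0.     324.131 ]
 [  0.     387.8788 238.0037]
 [  0.       0.       1.    ]]
cam in tool [ 0.0764  0.0011 -0.1787]
farmhouse 0.95 [389. 292.  38.  56.] [0.65   0.3629 0.0397]
farmhouse 0.94 [333. 231.  52.  43.] [0.5558 0.3482 0.0431]
farmhouse 0.86 [203. 123.  61.  58.] [0.4091 0.2834 0.0458]
farmhouse 0.83 [305. 143.  42.  48.] [0.4614 0.3567 0.047 ]
pine_tree 0.86 [222. 266.  24.  33.] [0.5278 0.2106 0.0314]
```

View pics/w0.png

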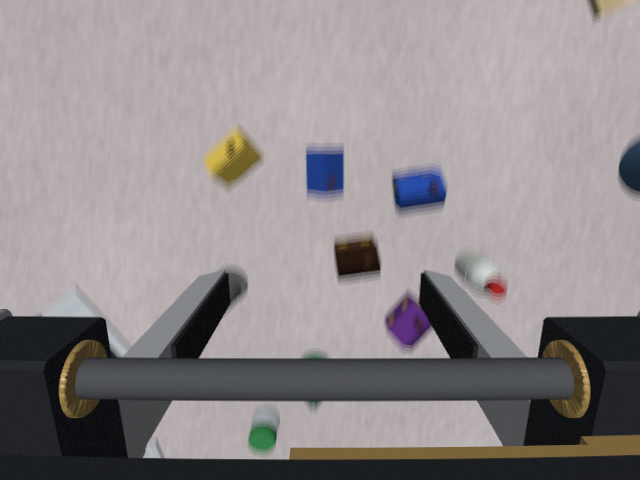

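```bash
cat >> h.py <<'E'
def rect(c,P,box,z0,z1,ref=None):
    l,t,w,h=box; m=np.zeros(P.shape[:2],bool); m[t:t+h,l:l+w]=1
    m&=(P[...,2]>z0)&(P[...,2]<z1)&(c['depth']>0.05)
    q=P[m]; print('n',len(q),'mean',q.mean(0).round(4),'rect',cv2.minAreaRect((q[:,:2]*1000).astype(np.float32))); return q
E
python3 - <<'E'
from h import *
np.set_printoptions(precision=4,suppress=True)
c=shot('wrist','w1.png');P=cloud(c);s=ctrl.observe();print(s['tcp_pos'],toolR().T@(np.array(c['xyz'])-s['tcp_pos']))
b=(322,222,70,65)
for z in [(.008,.06),(.033,.06),(.044,.052),(0.052,.06)]: q=rect(c,P,b,*z)
q=rect(c,P,(210,255,36,50),.01,.1)
q=rect(c,P,(210,255,36,50),.05,.1)
im=cv2.resize(cv2.cvtColor(c['image'][140:340,200:480],cv2.COLOR_RGB2BGR),None,fx=2.8,fy=2.8,interpolation=cv2.INTER_CUBIC);cv2.imwrite('pics/w1c.png',im)
q=P[(P[...,2]>-.02)&(P[...,2]<.008)&(c['depth']>.1)];print('table z',np.median(q[:,2]))
E
```

```text
[0.5011 0.3349 0.2496] [ 0.0685  0.0005 -0.1784]
n 1641 mean [0.558  0.346  0.0375] rect ((562.603515625, 344.5005187988281), (45.98675537109375, 37.643516540527344), 71.4469223022461)
n 1230 mean [0.5602 0.3453 0.0414] rect ((562.3973388671875, 344.6172180175781), (46.007102966308594, 32.828922271728516), 71.8851547241211)
n 375 mean [0.5616 0.345  0.0464] rect ((560.6624145507812, 345.1198425292969), (45.8663444519043, 15.351603507995605), 72.73535919189453)
n 46 mean [0.5599 0.356  0.0532] rect ((559.934814453125, 355.9105224609375), (6.265122413635254, 7.55120849609375), 64.63780975341797)
n 291 mean [0.531 0.21  0.032] rect ((532.1046142578125, 207.9619598388672), (12.528650283813477, 30.86526870727539), 79.14735412597656)
n 0 mean [nan nan nan] rect ((0.0, 0.0), (0.0, 0.0), 0.0)
table z -0.0007979638567810476h.py:30: RuntimeWarning: Mean of empty slice.
  q=P[m]; print('n',len(q),'mean',q.mean(0).round(4),'rect',cv2.minAreaRect((q[:,:2]*1000).astype(np.float32))); return q
  ret = um.true_divide(
```

View pics/w1c.png

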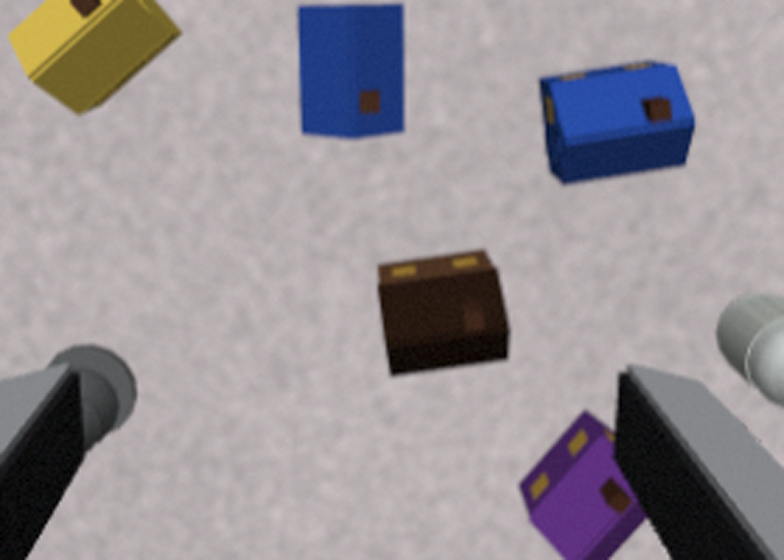

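```bash
python3 - <<'E'
from h import *
np.set_printoptions(precision=4,suppress=True)
c=shot('top');P=cloud(c)
q=rect(c,P,(180,233,28,24),.012,.06)
q=rect(c,P,(180,233,28,24),.04,.06)
q=rect(c,P,(236,246,20,20),.012,.1)
plan(.5615,.3448,.10,72)
plan(.5615,.3448,.012,72)
E
```

```text
n 242 mean [0.5623 0.3409 0.0384] rect ((562.8308715820312, 342.8695373535156), (46.830692291259766, 37.00001907348633), 71.73896026611328)
n 104 mean [0.5631 0.3442 0.0458] rect ((561.3649291992188, 343.2948303222656), (46.75035095214844, 24.221467971801758), 73.13169860839844)
n 99 mean [0.5293 0.1937 0.0496] rect ((529.9698486328125, 195.2841033935547), (25.9039306640625, 30.429744720458984), 61.15052795410156)
tcp [0.5002 0.3356 0.2496] yaw_y 63.02 shift units total [-0.3373  0.2403  0.9966] turn z total units -2.246 tiltx [-0.001  0.    -1.   ] q6 -0.603
tcp [0.5002 0.3356 0.2496] yaw_y 63.02 shift units total [-0.338   0.2404  1.5833] turn z total units -2.246 tiltx [-0.001  0.    -1.   ] q6 -0.603
```

{"name": "step_arm", "arguments": {"deltas": [[-0.085,0.058,0.1,0,0,0,-0.4],[-0.085,0.058,0.1,0,0,0,-0.4],[-0.085,0.058,0.1,0,0,0,-0.4],[-0.085,0.058,0.1,0,0,0,-0.4],[0,0,0.13,0,0,-0.75,-0.4],[0,0,0.13,0,0,-0.75,-0.4],[0,0,0.13,0,0,-0.75,-0.4],[0,0,0.1,0,0,0,-0.4]]}}

```text
t: 2.68
tcp_pos: [0.5595, 0.3447, 0.1143]
tcp_rot: [-0.483, -3.102, 0.002]
contact_force: [0.4, -0.8, 0.5]
finger_gap: 0.0656
finger_force: 0.0
```

```bash
python3 - <<'E'
from h import *
c=shot('wrist','w2.png');P=cloud(c)
print(ctrl.observe()['finger_gap'])
q=P[(P[...,2]>.008)&(P[...,2]<.06)&(abs(P[...,0]-.562)<.03)&(abs(P[...,1]-.344)<.03)&(c['depth']>.1)]
print(len(q),q[:,2].max(),cv2.minAreaRect((q[:,:2]*1000).astype(np.float32)))
plan(.562,.344,.012,72)
E
```

```text
0.06585515674120715
3800 0.055028588423584546 ((562.5254516601562, 344.3555603027344), (46.02976608276367, 37.92083740234375), 71.45043182373047)
tcp [0.5579 0.3439 0.1107] yaw_y 72.2 shift units total [-0.0302  0.013   0.6579] turn z total units 0.05 tiltx [-0.008 -0.003 -1.   ] q6 -0.795
```

View pics/w2.png

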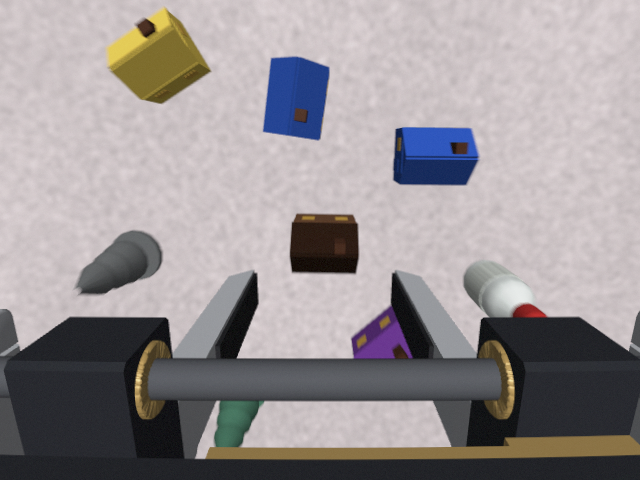

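{"name": "step_arm", "arguments": {"deltas": [[-0.015,0.003,0.09,0,0,0,-0.4],[-0.01,0,0.09,0,0,0,-0.4],[-0.005,0,0.1,0,0,0,-0.4],[0,0,0.1,0,0,0,-0.4],[0,0,0.1,0,0,0,-0.4],[0,0,0.1,0,0,0,-0.4],[0,0,0.07,0,0,0,-0.4],[0,0,0,0,0,0,-0.4]]}}

```text
t: 3.4
tcp_pos: [0.5644, 0.3418, 0.0158]
tcp_rot: [-0.49, -3.099, 0.004]
contact_force: [-0.0, 0.3, -0.2]
finger_gap: 0.0657
finger_force: 0.0
```

{"name": "step_arm", "arguments": {"deltas": [[0,0,0,0,0,0,-0.2],[0,0,0,0,0,0,0],[0,0,0,0,0,0,0.15],[0,0,0,0,0,0,0.3],[0,0,0,0,0,0,0.3],[0,0,0,0,0,0,0.3],[0,0,0,0,0,0,0.3],[0,0,0,0,0,0,0.3]], "grip_force": 15}}

```text
t: 4.07
tcp_pos: [0.5672, 0.3427, 0.0205]
tcp_rot: [0.491, 3.101, 0.002]
contact_force: [-0.7, -0.9, 5.7]
finger_gap: 0.0435
finger_force: 15.0
```

```bash
python3 - <<'E'
from h import *
for i in range(3):
  c=shot('wrist')
  s=ctrl.observe();print(s['tcp_pos'].round(4),s['contact_force'].round(2),s['finger_gap'],s['q'].round(4),s['dq'].round(4))
plan(.55,-.14,.16,98.1)
E
```

```text
[0.5672 0.3427 0.0204] [0.49 0.14 4.68] 0.04364690781104551 [ 4.5810e-01  4.2770e-01  1.3263e+00 -1.0000e-04  1.3849e+00 -7.9900e-01] [ 0.0012  0.0004  0.0013  0.0004 -0.0005 -0.0001]
[0.5672 0.3427 0.0205] [-0.56  0.39  5.68] 0.043905346771783024 [ 4.5810e-01  4.2770e-01  1.3263e+00 -1.0000e-04  1.3849e+00 -7.9900e-01] [-0.0007 -0.     -0.0006 -0.0001 -0.001   0.0007]
[0.5672 0.3427 0.0205] [ 0.41 -0.77  5.62] 0.043746928859814196 [ 4.5800e-01  4.2770e-01  1.3263e+00 -1.0000e-04  1.3849e+00 -7.9900e-01] [-0.0012 -0.0004 -0.0015  0.      0.0017  0.002 ]
tcp [0.5672 0.3427 0.0205] yaw_y 72.02 shift units total [-0.8862 -3.0945 -0.9342] turn z total units -6.52 tiltx [ 0.002  0.001 -1.   ] q6 -0.799
```

{"name": "step_arm", "arguments": {"deltas": [[0,0,0,0,0,0,0],[0,0,0,0,0,0,-0.4],[0,0,0,0,0,0,-0.4],[0,0,0,0,0,0,-0.4],[0,0,0,0,0,0,-0.4],[0,0,0,0,0,0,-0.4],[0,0,0,0,0,0,-0.4],[0,0,0,0,0,0,-0.4]]}}

```text
t: 4.88
tcp_pos: [0.5662, 0.3424, 0.0188]
tcp_rot: [-0.491, -3.103, -0.0]
contact_force: [-0.4, -0.1, 0.5]
finger_gap: 0.066
finger_force: 0.0
```

```bash
python3 - <<'E'
from h import *
c=shot('wrist','w3.png');P=cloud(c)
s=ctrl.observe();print(s['tcp_pos'].round(4),s['contact_force'].round(2),s['finger_gap'])
for z in [(.008,.06),(.033,.06),(.044,.052),(0.052,.06)]:
  m=(P[...,2]>z[0])&(P[...,2]<z[1])&(abs(P[...,0]-.562)<.04)&(abs(P[...,1]-.344)<.035)&(c['depth']>.1); q=P[m]
  v,u=np.where(m);print(len(q),q[:,2].max(),cv2.minAreaRect((q[:,:2]*1000).astype(np.float32)),u.min(),u.max(),v.min(),v.max())
plan(.562,.344,.012,72)
E
```

```text
[0.5663 0.3424 0.0189] [ 0.92 -0.32 -0.27] 0.06577713127518749
11307 0.059999437472474854 ((561.4302978515625, 342.5493469238281), (73.77215576171875, 38.083683013916016), 72.16426849365234) 224 415 237 345
8566 0.059999437472474854 ((561.3580322265625, 342.56268310546875), (73.77389526367188, 33.7684326171875), 72.04772186279297) 224 415 254 345
2767 0.051981647037289996 ((562.8712768554688, 342.13922119140625), (73.58795166015625, 22.70953369140625), 72.16163635253906) 229 410 279 335
832 0.059999437472474854 ((563.1336669921875, 342.04681396484375), (73.52631378173828, 22.307435989379883), 72.10839080810547) 224 415 286 345
tcp [0.5663 0.3424 0.0189] yaw_y 72.02 shift units total [0.0305 0.0016 0.0458] turn z total units 0.006 tiltx [-0.  0. -1.] q6 -0.799
```

View pics/w3.png

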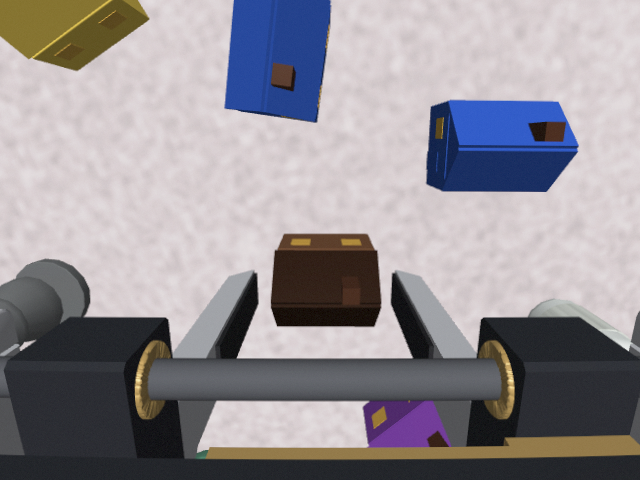

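{"name": "step_arm", "arguments": {"deltas": [[0.01,0,0.015,0,0,0,-0.4],[0.01,0,0.02,0,0,0,-0.4],[0.01,0,0.016,0,0,0,-0.4],[0,0,0,0,0,0,-0.1],[0,0,0,0,0,0,0.2],[0,0,0,0,0,0,0.2],[0,0,0,0,0,0,0.2],[0,0,0,0,0,0,0.2]], "grip_force": 15}}

```text
t: 5.6
tcp_pos: [0.5621, 0.3439, 0.0114]
tcp_rot: [0.491, 3.103, 0.001]
contact_force: [0.5, -0.9, -1.1]
finger_gap: 0.044
finger_force: 15.0
```

```bash
python3 - <<'E'
from h import *
s=ctrl.observe();print(s['tcp_pos'].round(4),s['contact_force'].round(2),s['finger_gap'],s['finger_force'])
plan(.56,-.14,.17,98.1)
E
```

```text
[0.5621 0.3439 0.0114] [ 0.5  -0.94 -1.14] 0.044019216190975895 14.999873489141464
tcp [0.5621 0.3439 0.0114] yaw_y 72.02 shift units total [-0.9822 -3.0722 -1.0583] turn z total units -6.519 tiltx [ 0.  0. -1.] q6 -0.794
```

{"name": "step_arm", "arguments": {"deltas": [[0,0,-0.1,0,0,0,0.2],[0,0,-0.15,0,0,0,0.2],[0,0,-0.2,0,0,-0.5,0.2],[0,0,-0.2,0,0,-1,0.2],[0,0,-0.2,0,0,-1,0.2],[0,0,-0.2,0,0,-1,0.2],[0,0,-0.15,0,0,-1,0.2],[0,0,0,0,0,-1,0.2]]}}

```text
t: 6.27
tcp_pos: [0.5644, 0.3449, 0.1989]
tcp_rot: [-0.115, 3.129, 0.008]
contact_force: [0.5, 0.3, -0.2]
finger_gap: 0.0438
finger_force: 15.0
```

```bash
python3 - <<'E'
from h import *
s=ctrl.observe();print(s['tcp_pos'].round(4),s['contact_force'].round(2),s['finger_gap'],s['finger_force'])
plan(.625,-.13,.2,98.1)
E
```

```text
[0.5644 0.3449 0.1989] [ 0.48  0.27 -0.2 ] 0.04382682596884945 14.999866336584091
tcp [0.5644 0.3449 0.1989] yaw_y 94.22 shift units total [-0.1702 -3.1869 -0.0202] turn z total units -0.97 tiltx [ 0.011  0.005 -1.   ] q6 -1.182
```

{"name": "step_arm", "arguments": {"deltas": [[0,-0.05,0,0,0,-1,0.2],[0,-0.15,0,0,0,0,0.2],[0,-0.25,0,0,0,0,0.2],[0,-0.26,0,0,0,0,0.2],[0,-0.26,0,0,0,0,0.2],[0,-0.26,0,0,0,0,0.2],[0,-0.26,0,0,0,0,0.2],[0,-0.26,0,0,0,0,0.2]]}}

```text
t: 6.93
tcp_pos: [0.5979, 0.0819, 0.1911]
tcp_rot: [0.22, -3.134, -0.0]
contact_force: [1.4, 0.7, -1.5]
finger_gap: 0.044
finger_force: 15.0
```

{"name": "step_arm", "arguments": {"deltas": [[0,-0.26,0,0,0,0,0.2],[0,-0.26,0,0,0,0,0.2],[0,-0.26,0,0,0,0,0.2],[0,-0.26,0,0,0,0,0.2],[0,-0.25,0,0,0,0,0.2],[0,-0.15,0,0,0,0,0.2],[0,0,0,0,0,0,0.2],[0,0,0,0,0,0,0.2]]}}

```text
t: 7.6
tcp_pos: [0.628, -0.1314, 0.1905]
tcp_rot: [0.216, -3.133, -0.002]
contact_force: [-0.8, 0.7, -1.5]
finger_gap: 0.0441
finger_force: 15.0
```

```bash
python3 - <<'E'
from h import *
np.set_printoptions(precision=4,suppress=True)
for i in range(3): c=shot('wrist','w4.png')
P=cloud(c);pickle.dump(c,open('w4.pkl','wb'))
s=ctrl.observe();print(s['tcp_pos'].round(4),s['contact_force'].round(2),s['finger_gap'],s['finger_force'])
hsv=cv2.cvtColor(c['image'],cv2.COLOR_RGB2HSV)
bl=((hsv[...,0]>100)&(hsv[...,0]<125)&(hsv[...,1]>130)&(hsv[...,2]>50)).astype(np.uint8)
n,l,st,ce=cv2.connectedComponentsWithStats(bl)
for i in range(1,n):
    if st[i,4]>800:
        q=P[l==i]; ys,xs=np.where(l==i); q2=np.array([at_z(c,u,v,.018)[:2]*1000 for u,v in zip(xs,ys)],np.float32); print(st[i],np.median(q[:,2]),cv2.minAreaRect(q2))
plan(.556,-.141,.1,98.1)
E
```

```text
[ 0.6282 -0.1288  0.1912] [-0.2   0.27 -1.  ] 0.043969792211055875 14.999885559082031
[ 193  111   78   75 5038] 0.010120061649266987 ((576.9200439453125, -218.2883758544922), (64.21028137207031, 65.74844360351562), 8.003743171691895)
[ 284  111   75   75 5166] 0.01007661947993499 ((565.9785766601562, -140.103515625), (64.01493072509766, 64.59603118896484), 8.091443061828613)
[ 373  111   78   75 3430] 0.01675131059448806 ((554.7330932617188, -61.5957145690918), (64.06784057617188, 66.05281066894531), 8.151956558227539)
tcp [ 0.6282 -0.1288  0.1912] yaw_y 98.11 shift units total [ 0.488  -0.0128  0.6082] turn z total units 0.001 tiltx [-0.     0.001 -1.   ] q6 -2.003
```

View pics/w4.png

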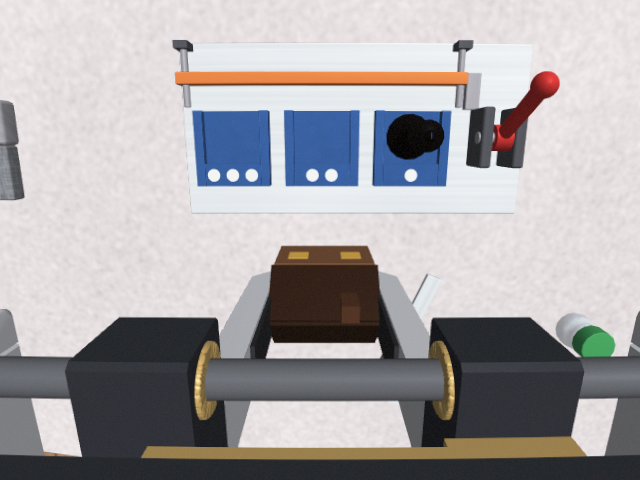

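{"name": "step_arm", "arguments": {"deltas": [[0.1,-0.005,0,0,0,0,0.2],[0.15,-0.005,0.05,0,0,0,0.2],[0.15,-0.005,0.1,0,0,0,0.2],[0.088,0,0.15,0,0,0,0.2],[0,0,0.2,0,0,0,0.2],[0,0,0.2,0,0,0,0.2],[0,0,0.1,0,0,0,0.2],[0,0,0,0,0,0,0.2]]}}

```text
t: 8.42
tcp_pos: [0.5528, -0.1398, 0.0665]
tcp_rot: [0.223, -3.125, -0.006]
contact_force: [-0.9, 0.6, -1.7]
finger_gap: 0.0438
finger_force: 15.0
```

```bash
python3 - <<'E'
from h import *
np.set_printoptions(precision=4,suppress=True)
for i in range(3): c=shot('wrist','w5.png')
P=cloud(c);s=ctrl.observe();print(s['contact_force'].round(2),s['finger_gap'],s['finger_force'])
Q=(P-s['tcp_pos'])@toolR() # tool frame
m=(c['depth']>.1)&(abs(Q[...,0])<.03)&(abs(Q[...,1])<.019)&(Q[...,2]<.014)&(Q[...,2]>-.06)
q=Q[m];print(len(q),q.min(0),q.max(0)); r=q[q[:,2]<-.032]; print('ridge x',np.median(r[:,0]),np.percentile(r[:,0],[5,95]),'front wall x',np.percentile(q[q[:,2]>-.015][:,0],[2,50,98]))
plan(.556,-.1414,.0214,98.1)
E
```

```text
[-0.46 -0.32 -1.  ] 0.04356852002606602 14.99987706542015
8643 [-0.0187 -0.019  -0.0419] [0.0203 0.019  0.0137]
ridge x 0.0024544941693397174 [-0.0028  0.0098] front wall x [0.0188 0.0192 0.0199]
tcp [ 0.5571 -0.1419  0.0728] yaw_y 98.11 shift units total [0.0078 0.0049 0.3428] turn z total units 0.003 tiltx [ 0.002 -0.001 -1.   ] q6 -2.061
```

{"name": "step_arm", "arguments": {"deltas": [[0.004,0.004,0.06,0,0,0,0.2],[0.004,0,0.08,0,0,0,0.2],[0,0,0.07,0,0,0,0.2],[0,0,0.05,0,0,0,0.2],[0,0,0.04,0,0,0,0.2],[0,0,0.03,0,0,0,0.2],[0,0,0.01,0,0,0,0.2],[0,0,0,0,0,0,0.2]]}}

```text
t: 9.23
tcp_pos: [0.5546, -0.1421, 0.021]
tcp_rot: [0.22, -3.133, -0.001]
contact_force: [-1.8, 1.0, 4.3]
finger_gap: 0.0441
finger_force: 15.0
```

```bash
python3 - <<'E'
from h import *
for i in range(3): c=shot('wrist','w6.png')
s=ctrl.observe();print(s['contact_force'].round(2),s['finger_gap'],s['finger_force'])
plan(.556,-.1414,.0214,98.1)
E
```

```text
[-2.89  1.09  5.16] 0.04390864789624685 15.000291466712952
tcp [ 0.5547 -0.1421  0.021 ] yaw_y 98.02 shift units total [-0.0094  0.0033 -0.0026] turn z total units -0.02 tiltx [-0.  0. -1.] q6 -2.061
```

{"name": "step_arm", "arguments": {"deltas": [[0,0,0,0,0,0,0],[0,0,0,0,0,0,-0.2],[0,0,0,0,0,0,-0.35],[0,0,0,0,0,0,-0.35],[0,0,-0.05,0,0,0,-0.35],[0,0,-0.2,0,0,0,-0.35],[0,0,-0.27,0,0,0,-0.35],[0,0,-0.27,0,0,0,-0.35]]}}

```text
t: 10.05
tcp_pos: [0.5538, -0.1418, 0.139]
tcp_rot: [0.22, -3.131, -0.002]
contact_force: [1.1, 0.3, 0.3]
finger_gap: 0.0633
finger_force: 0.0
```

{"name": "step_arm", "arguments": {"deltas": [[-0.1,0,-0.2,0,0,0,-0.35],[-0.2,0,-0.2,0,0,0,-0.35],[-0.2,0,-0.05,0,0,0,-0.35],[0,0,0,0,0,0,-0.35],[0,0,0,0,0,0,-0.35],[0,0,0,0,0,0,-0.35],[0,0,0,0,0,0,-0.35],[0,0,0,0,0,0,-0.35]]}}

```text
t: 10.72
tcp_pos: [0.6273, -0.1319, 0.205]
tcp_rot: [0.219, -3.132, -0.001]
contact_force: [-0.7, -0.3, -0.2]
finger_gap: 0.0634
finger_force: 0.0
```

```bash
python3 - <<'E'
from h import *
for i in range(2): c=shot('wrist','w7.png')
P=cloud(c)
m=(c['depth']>.1)&(P[...,2]>.028)&(P[...,2]<.07)&(np.hypot(P[...,0]-.556,P[...,1]+.1414)<.04)
q=P[m];print(len(q),q[:,2].max(),cv2.minAreaRect((q[:,:2]*1000).astype(np.float32)))
# tree estimate from top
c=shot('top');P=cloud(c);q=rect(c,P,(230,240,30,30),.055,.1);q=rect(c,P,(230,240,30,30),.004,.03)
plan(.60,.2,.2,98.1)
E
```

```text
2523 0.06473157765995452 ((555.4991455078125, -141.28118896484375), (37.76213073730469, 46.1121826171875), 7.984196662902832)
n 48 mean [0.5302 0.1964 0.0659] rect ((530.7646484375, 197.32823181152344), (19.24277114868164, 19.741649627685547), 47.333343505859375)
n 88 mean [0.5312 0.1981 0.0117] rect ((534.75927734375, 203.29563903808594), (85.15670013427734, 78.6510009765625), 1.3300353288650513)
tcp [ 0.6278 -0.1319  0.2056] yaw_y 98.0 shift units total [-0.1242  2.2168  0.0375] turn z total units -0.025 tiltx [-0.001  0.    -1.   ] q6 -2.006
```

View pics/w7.png

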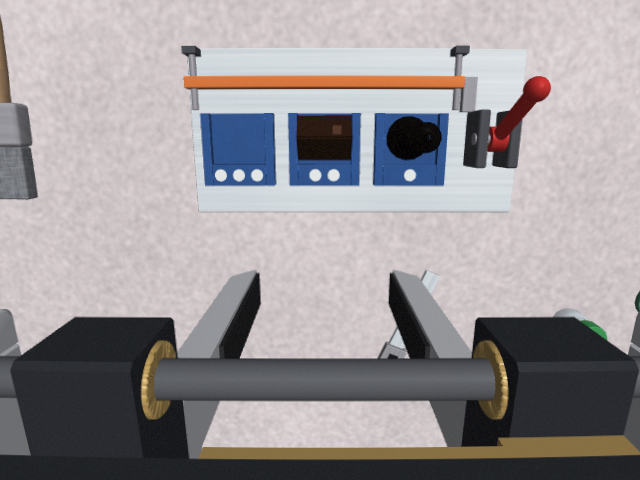

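{"name": "step_arm", "arguments": {"deltas": [[0,0.15,0,0,0,0,-0.35],[0,0.25,0,0,0,0,-0.35],[0,0.26,0,0,0,0,-0.35],[0,0.26,0,0,0,0,-0.35],[0,0.26,0,0,0,0,-0.35],[0,0.26,0,0,0,0,-0.35],[0,0.26,0,0,0,0,-0.35],[0,0.26,0,0,0,0,-0.35]]}}

```text
t: 11.53
tcp_pos: [0.5867, 0.1609, 0.206]
tcp_rot: [-0.219, 3.133, 0.0]
contact_force: [1.0, -0.8, 0.2]
finger_gap: 0.0634
finger_force: 0.0
```

{"name": "step_arm", "arguments": {"deltas": [[-0.06,0.2,0,0,0,0,-0.35],[-0.06,0.06,0,0,0,0,-0.35],[0,0,0,0,0,0,-0.35],[0,0,0,0,0,0,-0.35],[0,0,0,0,0,0,-0.35],[0,0,0,0,0,0,-0.35],[0,0,0,0,0,0,-0.35],[0,0,0,0,0,0,-0.35]]}}

```text
t: 12.2
tcp_pos: [0.6, 0.1994, 0.206]
tcp_rot: [-0.217, 3.134, 0.0]
contact_force: [0.1, 0.3, 0.6]
finger_gap: 0.0632
finger_force: 0.0
```

```bash
python3 - <<'E'
from h import *
np.set_printoptions(precision=4,suppress=True)
c=shot('wrist','w8.png');P=cloud(c);pickle.dump(c,open('w8.pkl','wb'))
m=(c['depth']>.1)&(P[...,2]>.006)&(P[...,2]<.09)&(np.hypot(P[...,0]-.531,P[...,1]-.197)<.04)
v,u=np.where(m);print(u.min(),u.max(),v.min(),v.max(),m.sum())
for z0,z1 in [(.003,.0075),(.018,.026),(.026,.04),(.04,.06),(.06,.072),(.072,.09)]:
    k=m|((P[...,2]>.003)&(P[...,2]<.0075)&(np.hypot(P[...,0]-.531,P[...,1]-.197)<.04)&(c['depth']>.1)) if z0<.01 else m
    q=P[k&(P[...,2]>z0)&(P[...,2]<z1)]; 
    if len(q)>5: print(z0,z1,len(q),q.mean(0),cv2.minEnclosingCircle((q[:,:2]*1000).astype(np.float32)))
# things near
m=(c['depth']>.1)&(P[...,2]>.02)&(P[...,2]<.1)&(c['depth']>.2)
n,l,st,ce=cv2.connectedComponentsWithStats(m.astype(np.uint8))
for i in range(1,n):
    if st[i,4]>150: print(st[i],P[l==i].mean(0),P[l==i].min(0),P[l==i].max(0))
plan(.531,.197,.1,98.1)
E
```

```text
314 352 121 162 1037
0.003 0.0075 400 [0.5306 0.1971 0.0051] ((530.7957763671875, 198.43991088867188), 19.897146224975586)
0.018 0.026 54 [0.5304 0.1972 0.024 ] ((530.8126220703125, 198.3004608154297), 15.846102714538574)
0.026 0.04 181 [0.5309 0.197  0.0279] ((530.7938232421875, 198.30006408691406), 15.784601211547852)
0.04 0.06 272 [0.5304 0.1973 0.047 ] ((530.5859375, 198.3979034423828), 13.332018852233887)
0.06 0.072 358 [0.5307 0.1981 0.0653] ((530.6591796875, 198.22027587890625), 10.319754600524902)
0.072 0.09 112 [0.5307 0.1981 0.075 ] ((530.5386352539062, 198.27317810058594), 5.328254699707031)
[ 420    0   67   37 2034] [0.4179 0.2782 0.0373] [0.4047 0.2545 0.02  ] [0.4315 0.3041 0.0496]
[  54   49   96   98 3567] [0.5274 0.0125 0.0514] [ 0.4886 -0.0562  0.02  ] [0.5617 0.0313 0.1   ]
[ 488   52   71   72 2911] [0.462  0.3516 0.0384] [0.4329 0.3293 0.02  ] [0.4906 0.3827 0.055 ]
[   0   99   65   38 1717] [ 0.5443 -0.0575  0.047 ] [ 0.5281 -0.0754  0.02  ] [ 0.5604 -0.0477  0.083 ]
[316 124  35  37 968] [0.5307 0.1976 0.0524] [0.515  0.1825 0.02  ] [0.5464 0.2139 0.0791]
[ 552  143   73   59 2626] [0.5254 0.4289 0.0379] [0.4997 0.406  0.02  ] [0.549  0.4612 0.0548]
[ 553  267   72   52 2121] [0.63   0.447  0.0553] [0.6157 0.4364 0.0202] [0.6501 0.4698 0.0866]
[ 454  273   61   51 2009] [0.6541 0.3625 0.0378] [0.633  0.3381 0.02  ] [0.6862 0.3944 0.0551]
[ 335  276   32   42 1016] [0.6649 0.2339 0.0482] [0.6556 0.2203 0.0201] [0.6806 0.2515 0.0791]
[247 302  25  38 564] [0.7079 0.1534 0.0417] [0.6931 0.1417 0.0204] [0.7261 0.1627 0.0462]
tcp [0.5999 0.1996 0.2059] yaw_y 97.95 shift units total [0.4578 0.0466 0.7061] turn z total units -0.039 tiltx [ 0.  0. -1.] q6 -1.478
```

View pics/w8.png

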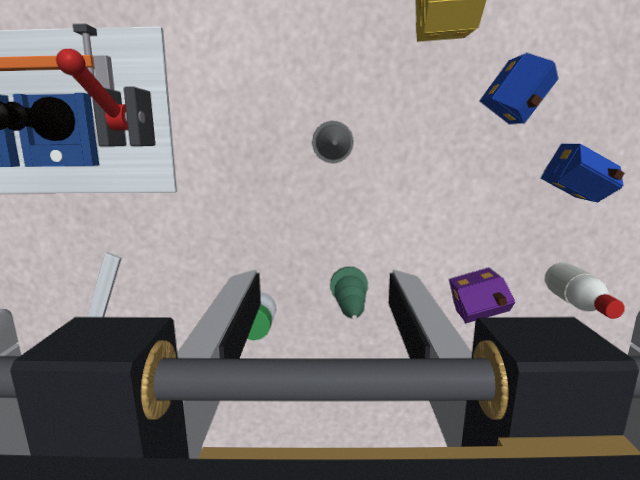

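{"name": "step_arm", "arguments": {"deltas": [[0.1,0.014,0,0,0,0,-0.35],[0.15,0.014,0.05,0,0,0,-0.35],[0.15,0.014,0.1,0,0,0,-0.35],[0.058,0.014,0.15,0,0,0,-0.35],[0,0,0.2,0,0,0,-0.35],[0,0,0.2,0,0,0,-0.35],[0,0,0.1,0,0,0,-0.35],[0,0,0,0,0,0,-0.35]]}}

```text
t: 12.92
tcp_pos: [0.5275, 0.198, 0.0809]
tcp_rot: [0.218, -3.125, 0.003]
contact_force: [0.3, 0.4, 0.4]
finger_gap: 0.0634
finger_force: 0.0
```

```bash
python3 - <<'E'
from h import *
for i in range(3): c=shot('wrist')
plan(.5307,.1983,.011,98.1)
E
```

```text
tcp [0.5316 0.1992 0.0872] yaw_y 98.0 shift units total [ 0.0083 -0.0054  0.5078] turn z total units -0.025 tiltx [ 0.002  0.001 -1.   ] q6 -1.452
```

{"name": "step_arm", "arguments": {"deltas": [[0.004,-0.003,0.06,0,0,0,-0.35],[0.002,-0.002,0.1,0,0,0,-0.35],[0,0,0.12,0,0,0,-0.35],[0,0,0.1,0,0,0,-0.35],[0,0,0.08,0,0,0,-0.35],[0,0,0.048,0,0,0,-0.35],[0,0,0,0,0,0,-0.35],[0,0,0,0,0,0,-0.35]]}}

```text
t: 13.73
tcp_pos: [0.5303, 0.1985, 0.0099]
tcp_rot: [-0.22, 3.133, 0.0]
contact_force: [0.1, -0.0, -0.2]
finger_gap: 0.0639
finger_force: 0.0
```

{"name": "step_arm", "arguments": {"deltas": [[0,0,0,0,0,0,-0.1],[0,0,0,0,0,0,0.1],[0,0,0,0,0,0,0.25],[0,0,0,0,0,0,0.4],[0,0,0,0,0,0,0.4],[0,0,0,0,0,0,0.4],[0,0,0,0,0,0,0.4],[0,0,0,0,0,0,0.4]], "grip_force": 10}}

```text
t: 14.4
tcp_pos: [0.5302, 0.1984, 0.0099]
tcp_rot: [-0.22, 3.133, 0.0]
contact_force: [-0.1, 0.7, 2.2]
finger_gap: 0.031
finger_force: 10.0
```

```bash
python3 - <<'E'
from h import *
s=ctrl.observe();print(s['contact_force'].round(2),s['finger_gap'],s['finger_force'])
plan(.5307,.1983,.2,98.1)
E
```

```text
[-0.13  0.65  2.25] 0.03101047159227478 10.000190756691154
tcp [0.5302 0.1984 0.0099] yaw_y 98.03 shift units total [-4.3000e-03 -1.1000e-03 -1.2673e+00] turn z total units -0.019 tiltx [ 0.001  0.    -1.   ] q6 -1.453
```

{"name": "step_arm", "arguments": {"deltas": [[0,0,-0.06,0,0,0,0.4],[0,0,-0.12,0,0,0,0.4],[0,0,-0.2,0,0,0,0.4],[0,0,-0.22,0,0,0,0.4],[0,0,-0.22,0,0,0,0.4],[0,0,-0.2,0,0,0,0.4],[0,-0.05,-0.15,0,0,0,0.4],[0,-0.15,-0.06,0,0,0,0.4]]}}

```text
t: 15.07
tcp_pos: [0.5354, 0.1709, 0.1995]
tcp_rot: [-0.225, 3.126, 0.004]
contact_force: [1.1, -0.5, -0.8]
finger_gap: 0.0316
finger_force: 10.0
```

{"name": "step_arm", "arguments": {"deltas": [[0.02,-0.2,0,0,0,0,0.4],[0.02,-0.25,0,0,0,0,0.4],[0.02,-0.26,0,0,0,0,0.4],[0.02,-0.26,0,0,0,0,0.4],[0.02,-0.26,0,0,0,0,0.4],[0.02,-0.26,0,0,0,0,0.4],[0.02,-0.26,0,0,0,0,0.4],[0.01,-0.26,0,0,0,0,0.4]]}}

```text
t: 15.73
tcp_pos: [0.5534, -0.1349, 0.1946]
tcp_rot: [-0.22, 3.134, 0.0]
contact_force: [1.0, -0.1, -0.0]
finger_gap: 0.0316
finger_force: 10.0
```

{"name": "step_arm", "arguments": {"deltas": [[0,-0.25,0,0,0,0,0.4],[0,-0.2,0,0,0,0,0.4],[0,-0.1,0,0,0,0,0.4],[0,-0.03,0.05,0,0,0,0.4],[0,0,0.15,0,0,0,0.4],[0,0,0.2,0,0,0,0.4],[0,0,0.15,0,0,0,0.4],[0,0,0.05,0,0,0,0.4]]}}

```text
t: 16.4
tcp_pos: [0.5636, -0.2159, 0.0989]
tcp_rot: [0.222, -3.127, -0.008]
contact_force: [-0.9, 1.5, -1.7]
finger_gap: 0.0314
finger_force: 10.0
```

```bash
python3 - <<'E'
from h import *
np.set_printoptions(precision=4,suppress=True)
for i in range(3): c=shot('wrist','w9.png')
P=cloud(c);s=ctrl.observe();print(s['contact_force'].round(2),s['finger_gap'],s['finger_force'])
Q=(P-s['tcp_pos'])@toolR()
m=(c['depth']>.1)&(abs(Q[...,0])<.03)&(abs(Q[...,1])<.03)&(Q[...,2]<.02)&(Q[...,2]>-.08)
for a,b in [(-.075,-.05),(-.05,-.03),(-.03,-.018),(0,.012)]:
    q=Q[m&(Q[...,2]>a)&(Q[...,2]<b)&((abs(Q[...,1])<.0145)|(a>=0))]
    if len(q)>5: print(a,b,len(q),q.min(0),q.max(0))
plan(.567,-.2202,.0205,98.08)
E
```

```text
[ 0.9  -0.02 -0.8 ] 0.03101851129986695 10.000033475953387
-0.075 -0.05 1870 [-0.0053 -0.0145 -0.0676] [ 0.011  0.011 -0.05 ]
-0.05 -0.03 2224 [-0.0075 -0.0144 -0.05  ] [ 0.014   0.0145 -0.03  ]
-0.03 -0.018 833 [-0.0076 -0.0145 -0.03  ] [ 0.0148  0.0145 -0.018 ]
0 0.012 1315 [ 0.0021 -0.0193  0.    ] [0.0208 0.0225 0.012 ]
tcp [ 0.566  -0.2178  0.1039] yaw_y 98.11 shift units total [-0.0048 -0.0174  0.5559] turn z total units 0.007 tiltx [-0.001  0.001 -1.   ] q6 -2.173
```

{"name": "step_arm", "arguments": {"deltas": [[-0.004,-0.01,0.06,0,0,0,0.4],[0,-0.007,0.12,0,0,0,0.4],[0,0,0.13,0,0,0,0.4],[0,0,0.1,0,0,0,0.4],[0,0,0.07,0,0,0,0.4],[0,0,0.04,0,0,0,0.4],[0,0,0.015,0,0,0,0.4],[0,0,0,0,0,0,0.4]]}}

```text
t: 17.22
tcp_pos: [0.5674, -0.2217, 0.0242]
tcp_rot: [-0.22, 3.133, -0.0]
contact_force: [0.6, -0.3, 1.3]
finger_gap: 0.0315
finger_force: 10.0
```

```bash
python3 - <<'E'
from h import *
for i in range(3): c=shot('wrist','w10.png')
s=ctrl.observe();print(s['contact_force'].round(2),s['finger_gap'],s['finger_force'])
plan(.567,-.2202,.0205,98.08)
E
```

```text
[ 0.48 -1.06 -0.1 ] 0.031361709927192775 9.999944686715025
tcp [ 0.5679 -0.222   0.0251] yaw_y 98.03 shift units total [0.0044 0.013  0.0309] turn z total units -0.013 tiltx [ 0.002 -0.001 -1.   ] q6 -2.177
```

{"name": "step_arm", "arguments": {"deltas": [[0.002,0.006,0,0,0,0,0.4],[0.002,0.006,0.005,0,0,0,0.4],[0,0,0.005,0,0,0,0.4],[0,0,0.005,0,0,0,0.4],[0,0,0.005,0,0,0,0.4],[0,0,0.004,0,0,0,0.4],[0,0,0.004,0,0,0,0.4],[0,0,0,0,0,0,0.4]]}}

```text
t: 18.03
tcp_pos: [0.5661, -0.2199, 0.0199]
tcp_rot: [0.22, -3.134, -0.0]
contact_force: [-1.3, 0.5, 2.8]
finger_gap: 0.0313
finger_force: 10.0
```

```bash
python3 - <<'E'
from h import *
for i in range(4):
  c=shot('wrist','w11.png'); s=ctrl.observe();print(s['contact_force'].round(2),s['finger_gap'])
P=cloud(c);R=toolR();Q=(P-s['tcp_pos'])@R
m=(c['depth']>.1)&(abs(Q[...,1])<.019)&(Q[...,0]>.014)&(Q[...,0]<.021)&(Q[...,2]<.013)&(Q[...,2]>-.002)
q=Q[m]; print('base z',np.percentile(q[:,2],[0,5,50,95,100]),len(q))
plan(.567,-.2202,.0205,98.08)
E
```

```text
[-1.9   0.89  2.19] 0.031160978098066238
[-1.73  0.54  3.24] 0.03148633838274806
[-1.24  1.56  3.66] 0.031326410224719645
[-0.92  0.72  3.68] 0.0312033819714975
base z [0.00283319 0.00402908 0.00991149 0.01152494 0.01251901] 1201
tcp [ 0.5661 -0.2199  0.0199] yaw_y 98.03 shift units total [-0.0054 -0.0029 -0.0039] turn z total units -0.013 tiltx [ 0.  0. -1.] q6 -2.175
```

{"name": "step_arm", "arguments": {"deltas": [[0,0,0,0,0,0,0.25],[0,0,0,0,0,0,0.05],[0,0,0,0,0,0,-0.2],[0,0,0,0,0,0,-0.25],[0,0,-0.05,0,0,0,-0.25],[0,0,-0.2,0,0,0,-0.25],[0,0,-0.27,0,0,0,-0.25],[0,0,-0.27,0,0,0,-0.25]]}}

```text
t: 18.9
tcp_pos: [0.5652, -0.2194, 0.1383]
tcp_rot: [0.22, -3.131, -0.003]
contact_force: [0.9, -0.7, 0.2]
finger_gap: 0.0587
finger_force: 0.0
```

{"name": "step_arm", "arguments": {"deltas": [[-0.1,0.05,-0.2,0,0,0,-0.2],[-0.2,0.15,-0.2,0,0,0,0.2],[-0.2,0.2,-0.05,0,0,0,0.5],[0,0.25,0,0,0,0,1],[0,0.2,0,0,0,0,1],[0,0.05,0,0,0,0,1],[0,0,0,0,0,0,1],[0,0,0,0,0,0,1]]}}

```text
t: 19.57
tcp_pos: [0.6173, -0.0807, 0.2017]
tcp_rot: [-0.221, 3.133, -0.002]
contact_force: [-0.0, -0.7, -0.8]
finger_gap: 0.0127
finger_force: 0.0
```

```bash
python3 - <<'E'
from h import *
np.set_printoptions(precision=4,suppress=True)
for i in range(2): c=shot('wrist','w12.png')
P=cloud(c);D=c['depth']>.1
m=D&(np.hypot(P[...,0]-.567,P[...,1]+.2202)<.04)
for a,b in [(.014,.0175),(.026,.04),(.05,.065),(.075,.1)]:
    q=P[m&(P[...,2]>a)&(P[...,2]<b)]; 
    if len(q)>5: print('tree',a,b,len(q),cv2.minEnclosingCircle((q[:,:2]*1000).astype(np.float32)))
m=D&(P[...,2]>.028)&(P[...,2]<.07)&(np.hypot(P[...,0]-.556,P[...,1]+.1414)<.04)
q=P[m];print('house',cv2.minAreaRect((q[:,:2]*1000).astype(np.float32)))
hsv=cv2.cvtColor(c['image'],cv2.COLOR_RGB2HSV)
red=((hsv[...,0]<6)|(hsv[...,0]>174))&(hsv[...,1]>180)&(hsv[...,2]>60)&D&(P[...,2]>.01)&(np.hypot(P[...,0]-.52,P[...,1])<.08)
q=P[red];print('red',len(q),q.min(0),q.max(0)); b=q[q[:,2]>.083];print('ball',b.mean(0),cv2.minEnclosingCircle((b[:,:2]*1000).astype(np.float32)))
plan(.47,-.01,.2,98.08)
E
```

```text
tree 0.014 0.0175 1435 ((567.5053100585938, -220.37681579589844), 39.871585845947266)
tree 0.026 0.04 335 ((566.1480712890625, -219.17176818847656), 16.057369232177734)
tree 0.05 0.065 340 ((566.1475219726562, -218.744873046875), 13.621732711791992)
tree 0.075 0.1 323 ((566.074951171875, -218.6593017578125), 8.135212898254395)
house ((555.036865234375, -141.57135009765625), (37.520084381103516, 46.6727294921875), 7.970776081085205)
red 1286 [ 0.4925 -0.0047  0.0328] [0.5451 0.0166 0.102 ]
ball [0.5024 0.0021 0.0966] ((502.40277099609375, 3.4091806411743164), 9.966107368469238)
tcp [ 0.6172 -0.0819  0.2013] yaw_y 97.93 shift units total [0.9057 0.6104 0.0085] turn z total units -0.038 tiltx [ 0.    -0.001 -1.   ] q6 -1.932
```

View pics/w12.png

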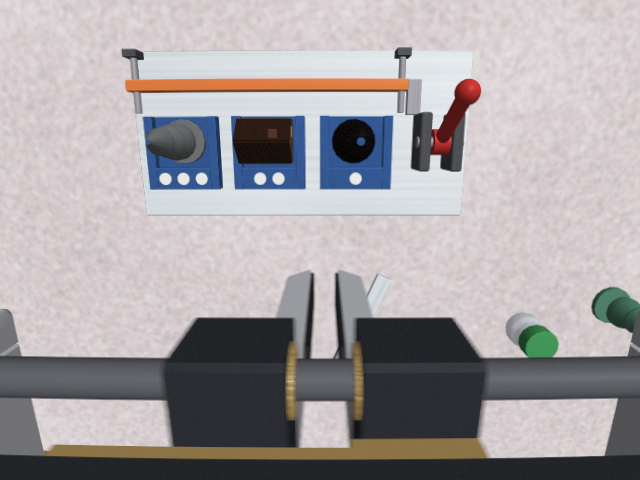

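{"name": "step_arm", "arguments": {"deltas": [[0.1,0.05,0,0,0,0,1],[0.18,0.126,0,0,0,0,1],[0.2,0.15,0,0,0,0,1],[0.2,0.15,0,0,0,0,1],[0.18,0.15,0,0,0,0,1],[0.1,0.05,0,0,0,0,1],[0,0,0.1,0,0,0,1],[0,0,0.15,0,0,0,1]]}}

```text
t: 20.33
tcp_pos: [0.4617, -0.0013, 0.1667]
tcp_rot: [-0.217, 3.126, -0.003]
contact_force: [-0.5, -1.0, 0.3]
finger_gap: 0.0005
finger_force: 0.0
```

{"name": "step_arm", "arguments": {"deltas": [[0,0,0.15,0,0,0,1],[0,0,0.15,0,0,0,1],[0,0,0.15,0,0,0,1],[0,0,0.07,0,0,0,1],[0,0,0,0,0,0,1],[0,0,0,0,0,0,1],[0,0,0,0,0,0,1],[0,0,0,0,0,0,1]]}}

```text
t: 21.0
tcp_pos: [0.4619, -0.0005, 0.0877]
tcp_rot: [-0.219, 3.131, -0.001]
contact_force: [-0.6, 0.6, -1.2]
finger_gap: 0.0006
finger_force: 0.0
```

```bash
cat >> h.py <<'E'
def cradle():
    s=ctrl.observe();d=s['tcp_pos']-np.array([.5346,.0091,0]);a=np.radians(8.08)
    print('tcp in pivot-cradle mm',(1000*np.array([d[0]*np.cos(a)+d[1]*np.sin(a),-d[0]*np.sin(a)+d[1]*np.cos(a),d[2]])).round(1),s['contact_force'].round(2),s['finger_gap'].round(4))
E
python3 -c "
from h import *
cradle();plan(.5346,.0091,.085,98.08)"
```

```text
Traceback (most recent call last):
  File "h.py", line 33, in cradle
    print('tcp in pivot-cradle mm',(1000*np.array([d[0]*np.cos(a)+d[1]*np.sin(a),-d[0]*np.sin(a)+d[1]*np.cos(a),d[2]])).round(1),s['contact_force'].round(2),s['finger_gap'].round(4))
                                                                                                                                                             ^^^^^^^^^^^^^^^^^^^^^
AttributeError: 'float' object has no attribute 'round'
```

{"name": "step_arm", "arguments": {"deltas": [[-0.05,0,0,0,0,0,1],[-0.05,0,0,0,0,0,1],[-0.05,0,0,0,0,0,1],[-0.05,0,0,0,0,0,1],[-0.05,0,0,0,0,0,1],[-0.05,0,0,0,0,0,1],[-0.05,0,0,0,0,0,1],[-0.05,0,0,0,0,0,1]]}}

```text
t: 21.67
tcp_pos: [0.5208, 0.0085, 0.0857]
tcp_rot: [0.22, -3.134, -0.0]
contact_force: [-1.1, -0.0, 0.5]
finger_gap: 0.0006
finger_force: 0.6
```

```bash
sed -i "s/s\['finger_gap'\].round(4)/s['finger_gap']/" h.py
cat >> h.py <<'E'
def lever(cam='top'):
    c=shot(cam);P=cloud(c);hsv=cv2.cvtColor(c['image'],cv2.COLOR_RGB2HSV)
    red=((hsv[...,0]<6)|(hsv[...,0]>174))&(hsv[...,1]>170)&(hsv[...,2]>50)&(c['depth']>.1)&(P[...,2]>.01)&(np.hypot(P[...,0]-.535,P[...,1]-.009)<.08)
    q=P[red]; a=np.radians(8.08); X=(q[:,0]-.5346)*np.cos(a)+(q[:,1]-.0091)*np.sin(a); k=q[:,2]>.075
    print(cam,'red n',len(q),'ball n',k.sum(),'x range mm',(1000*X[k]).round(1).min() if k.any() else None,(1000*X[k]).round(1).max() if k.any() else None,'z',q[:,2].max() if len(q) else None)
    og=(hsv[...,0]>8)&(hsv[...,0]<18)&(hsv[...,1]>180)&(hsv[...,2]>120)&(abs(P[...,2]-.015)<.012)&(c['depth']>.1)&(np.hypot(P[...,0]-.545,P[...,1]+.13)<.16)
    q=P[og]; X=(q[:,0]-.556)*np.cos(a)+(q[:,1]+.1414)*np.sin(a); Y=-(q[:,0]-.556)*np.sin(a)+(q[:,1]+.1414)*np.cos(a)
    print('fence n',len(q),'x pct mm',(1000*np.percentile(X,[3,50,97])).round(1),'y',(1000*np.percentile(Y,[1,99])).round(0))
E
python3 -c "
from h import *
cradle();lever('top');lever('scene')"
```

```text
tcp in pivot-cradle mm [-13.8   1.3  85.7] [-1.09 -0.03  0.55] 0.0005928670176410024
top red n 0 ball n 0 x range mm None None z None
fence n 174 x pct mm [-42.9 -39.5 -35.5] y [-123.   74.]
scene red n 97 ball n 52 x range mm -5.7 15.0 z 0.11305181851268431
fence n 203 x pct mm [-42.8 -38.6 -34.2] y [-122.  119.]
```

{"name": "step_arm", "arguments": {"deltas": [[-0.04,0,0,0,0,0,1],[-0.04,0,0,0,0,0,1],[-0.04,0,0,0,0,0,1],[-0.04,0,0,0,0,0,1],[-0.04,0,0,0,0,0,1],[-0.03,0,0,0,0,0,1],[0,0,0,0,0,0,1],[0,0,0,0,0,0,1]]}}

```text
t: 22.43
tcp_pos: [0.5547, 0.0132, 0.086]
tcp_rot: [-0.22, 3.133, 0.0]
contact_force: [-1.1, -0.3, 0.8]
finger_gap: 0.0005
finger_force: 0.3
```

```bash
python3 -c "
from h import *
cradle();lever('top');lever('scene')"
```

```text
tcp in pivot-cradle mm [20.5  1.2 86. ] [-1.07 -0.3   0.79] 0.0005103678280229092
top red n 18 ball n 0 x range mm None None z 0.045177280923898167
fence n 230 x pct mm [-32.8 -28.6 -24.3] y [-122.  121.]
scene red n 51 ball n 50 x range mm 27.9 48.7 z 0.10190524632079423
fence n 165 x pct mm [-32.5 -28.3 -24.2] y [-124.  120.]
```

{"name": "step_arm", "arguments": {"deltas": [[-0.01,0,0,0,0,0,1],[-0.01,0,0,0,0,0,1],[-0.01,0,0,0,0,0,1],[-0.005,0,0,0,0,0,1],[0,0,0,0,0,0,1],[0,0,0,0,0,0,1],[0,0,0,0,0,0,1],[0,0,0,0,0,0,1]]}}

```text
t: 23.2
tcp_pos: [0.5559, 0.0133, 0.0857]
tcp_rot: [0.219, -3.126, 0.001]
contact_force: [-9.3, -0.9, 6.5]
finger_gap: 0.0006
finger_force: 4.6
```

```bash
python3 -c "
from h import *
cradle();lever('top');lever('scene')"
```

```text
tcp in pivot-cradle mm [21.7  1.2 85.7] [-9.31 -0.85  6.46] 0.0005697280682633783
top red n 21 ball n 1 x range mm -10.2 -10.2 z 0.19409760269924248
fence n 232 x pct mm [-32.7 -28.6 -24.4] y [-121.  121.]
scene red n 49 ball n 47 x range mm 28.0 48.1 z 0.10186818950882748
fence n 169 x pct mm [-32.8 -28.4 -24.6] y [-123.  120.]
```

At the end stop (9 N). Back off, rise and check.

{"name": "step_arm", "arguments": {"deltas": [[0.05,0,0,0,0,0,1],[0.1,0,0,0,0,0,1],[0.15,0,0,0,0,0,1],[0.1,0,-0.1,0,0,0,1],[0.1,0,-0.2,0,0,0,1],[0.1,0,-0.2,0,0,0,1],[0,0,-0.15,0,0,0,1],[0,0,0,0,0,0,1]]}}

```text
t: 23.97
tcp_pos: [0.4732, 0.001, 0.1898]
tcp_rot: [-0.219, 3.12, -0.003]
contact_force: [0.7, -0.9, 0.3]
finger_gap: 0.0005
finger_force: 0.0
```

```bash
python3 - <<'E'
from h import *
np.set_printoptions(precision=1,suppress=True)
cradle();lever('top');lever('scene')
c=shot('scene');P=cloud(c)
for n,x,y in [('queen',.5449,-.0622),('house',.556,-.1414),('tree',.567,-.2202)]:
    m=(c['depth']>.1)&(P[...,2]>.028)&(np.hypot(P[...,0]-x,P[...,1]-y)<.035); q=P[m]*1000; t=q[q[:,2]>q[:,2].max()-12]
    print(n,len(q),'zmax',q[:,2].max(),'centre',cv2.minAreaRect(q[:,:2].astype(np.float32)),'top',t.mean(0))
E
```

```text
tcp in pivot-cradle mm [-62.    0.6 189.8] [ 0.7 -0.9  0.3] 0.00048401692677590063
top red n 49 ball n 42 x range mm -28.0 44.7 z 0.5509879539866999
fence n 169 x pct mm [-32.9 -28.7 -24.5] y [-122.   34.]
scene red n 49 ball n 48 x range mm 33.5 47.5 z 0.09980120636812317
fence n 148 x pct mm [-32.8 -28.9 -25.1] y [-122.  120.]
queen 353 zmax 327.7339210032676 centre ((534.4972534179688, -66.99406433105469), (48.06355667114258, 24.92875099182129), 1.3408417701721191) top [513.  -67.6 321.5]
house 384 zmax 68.50072412531382 centre ((555.7694091796875, -141.9336395263672), (38.91405487060547, 46.016204833984375), 8.535697937011719) top [ 552.8 -138.9   59.8]
tree 248 zmax 90.17091731066506 centre ((569.608154296875, -218.5113067626953), (21.860506057739258, 31.007518768310547), 30.359119415283203) top [ 567.4 -219.5   83.2]
```

```bash
python3 -c "
from cell import hand_in
print(hand_in())"
```

```text
the job is handed in; nothing more can be done
None
```

The job is handed in at about 24 s: the farmhouse stands in the two-dot pocket, the pine tree in the three-dot pocket, and the lever is fully over with the fence closed; I saw the queen standing in her pocket before the lever flip, but the gripper blocked my last check of her.

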